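# Close the mixing pots: unstack the lids and fit each on its own pot

### The job

Close up the four paint-mixing pots for the night: take the pile of lids apart and put each lid on the pot of its own colour and size, slipped fully down over the neck so that it lies level on the rim. Leave the pots standing where they are, and do not knock over or push aside the red cup of brushes or the drink can.

Things in the scene. Friction and masses are not known exactly. Their poses are not given: they have to be found in the camera images.
- lid_teal: white slip-on lid with teal bands round skirt and top edge, bottom of the pile of four lids: round cap 140 mm across, 30 mm high, hollow below (132 mm wide, 26 mm deep), on its flat top a black round knob 28 mm across, 24 mm tall. Origin: centre of the skirt's lower edge, z up. About 120 g. Stands on the table.
- lid_violet: white slip-on lid with violet bands round skirt and top edge, second from the bottom of four: round cap 120 mm across, 30 mm high, hollow below (112 mm wide, 26 mm deep), on its flat top a black round knob 28 mm across, 24 mm tall. Origin: centre of the skirt's lower edge, z up. About 100 g. Stands loose on the flat top of the teal lid, over its knob, 30 mm above its origin.
- lid_yellow: white slip-on lid with yellow bands round skirt and top edge, third from the bottom of four: round cap 100 mm across, 30 mm high, hollow below (92 mm wide, 26 mm deep), on its flat top a black round knob 28 mm across, 24 mm tall. Origin: centre of the skirt's lower edge, z up. About 80 g. Stands loose on the flat top of the violet lid, over its knob, 30 mm above its origin.
- lid_red: white slip-on lid with red bands round skirt and top edge, top of the pile of four: round cap 80 mm across, 30 mm high, hollow below (72 mm wide, 26 mm deep), on its flat top a black round knob 28 mm across, 24 mm tall. Origin: centre of the skirt's lower edge, z up. About 60 g. Stands loose on the flat top of the yellow lid, over its knob, 30 mm above its origin.
- pot_teal: white open pot, teal band and teal paint dried inside; 142 mm across, 84 mm tall; the top 31 mm is a neck 122 mm across with a bevelled rim. Loose, about 950 g. Origin: centre of its underside, z up. The teal lid slips over the neck with 5 mm play all round till its top lies on the rim: lid origin then 58 mm above the pot's.
- pot_violet: white open pot, violet band and violet paint dried inside; 122 mm across, 104 mm tall; the top 31 mm is a neck 102 mm across with a bevelled rim. Loose, about 850 g. Origin: centre of its underside, z up. The violet lid slips over the neck with 5 mm play all round till its top lies on the rim: lid origin then 78 mm above the pot's.
- pot_yellow: white open pot, yellow band and yellow paint dried inside; 102 mm across, 92 mm tall; the top 31 mm is a neck 82 mm across with a bevelled rim. Loose, about 600 g. Origin: centre of its underside, z up. The yellow lid slips over the neck with 5 mm play all round till its top lies on the rim: lid origin then 66 mm above the pot's.
- pot_red: white open pot, red band and red paint dried inside; 82 mm across, 78 mm tall; the top 31 mm is a neck 62 mm across with a bevelled rim. Loose, about 450 g. Origin: centre of its underside, z up. The red lid slips over the neck with 5 mm play all round till its top lies on the rim: lid origin then 52 mm above the pot's.
- red_cup: red cup with brushes standing in it, about 111 x 103 mm, 177 mm tall with the brushes; light (50 g), a bystander. Origin: middle of its underside.
- drink_can: drink can, 53 mm across, 134 mm tall, orange and green, 150 g, a bystander. Origin: centre of its underside.
Mind the look-alikes: they are no part of the job. Leave any green look-alike of the lid_teal alone.

How it is judged:
By the outcome, as a careful person would: the job done as asked, in the order asked, and still so for the second after the job is handed in, with the robot touching nothing.
It also fails if it takes over 109 s, if anything falls off the work surface, if the arm or the gripper's body presses on something with over 40 N, if the wrist force passes 120 N, or if a joint passes its speed limit or range.

### The arm

A 6-joint arm with a two-finger parallel gripper is mounted at the origin on the work surface; the furniture and walls round the work are solid. World frame = base frame: x ahead of the robot, y to its left, z up, the work surface at z = 0. Lengths are in m, angles in degrees, forces in N, time in s.
With the tool pointing down it reaches from about 0.325 to 0.85 m from the base axis. Payload 15.5 kg.
Tool frame: the origin (TCP) lies at the very end of the fingers, on their centre line; the grasp point (between the pads) lies arm.grip_depth behind it (arm.grip_depth is the distance from the TCP to the grasp point, in m); z points along the fingers, y is the line along which they close (so a half turn about z gives the same grasp; the last joint's range is limited). The gripper opens to 91 mm and grips with 3 to 60 N. Pads are 32 mm wide; open, the fingers measure 118 mm over their backs; the gripper's body (76 mm by 178 mm) begins 60 mm behind the grasp point.
Start: joints at [-81.446, 28.281, 77.091, -0, 74.628, -5.472], TCP at [0.151, -0.606, 0.214] pointing down, gripper open.
Joint ranges: [-166.48, 166.48], [-47.26, 123.95], [12.59, 153.08], [-70.14, 250.14], [6.76, 159.57], [-176.63, 176.63]. Speed limits (degrees/s): [108.29, 108.29, 147.25, 172.46, 172.46, 172.46].

### API

Orientations are given as a 3x3 rotation matrix whose columns are the frame's x, y, z axes.
In Python, from rig import arm gives the robot as it stands. Calls block until the motion is done:
- arm.move_to(position, orientation): joint-space move of the TCP to a pose.
- arm.move_l(position, orientation=None, feed=0.15): straight line of the TCP; orientation=None keeps the orientation; feed is the mean speed in m/s.
- arm.move_joints(angles): joint-space move.
- arm.grip(opening): finger opening in m; the grip force is fixed at half the most; returns when the fingers have stopped.
- arm.sleep(seconds).
- arm.solve_ik(position, orientation): joint angles nearest the present ones, or None.
- arm.snapshot(name): name is "scene" or "top" or "wrist"; returns the picture (384x512x3 uint8, red, green, blue); there is no depth.
- arm.get_calibration(name): a dict with "intrinsics" (3x3 intrinsics, pixels), "k1" (the pictures are not rectified: a ray, as slopes to the right and down, at radius r is drawn at 1 + k1 r^2 times it, then the intrinsics apply), "cam_to_world" (4x4, takes a point from camera to world coordinates). Camera axes: x right, y down, z forward; pixel columns grow to the right and rows downward; lengths in m; the calibration is good to about 2 mm. A picture is of the moment at which its call begins: read the wrist's pose just before it. get_calibration takes no time and is no camera call; for the wrist camera it gives the pose at the moment of the call.
A pose or a line that the arm cannot do raises arm.Unreachable and nothing moves.
- arm.sign_off(): hands the job in; it is judged then, once.
Readings, each from a call of its own:
- arm.current_t(): time.
- arm.current_joint_positions(): joint angles.
- arm.current_dq(): joint speeds.
- arm.current_tau(): joint torques, N m.
- arm.current_ee_pos(): TCP position.
- arm.current_tool_rot(): TCP orientation.
- arm.current_force(): force on the tool from outside, world axes, zero at the start.
- arm.current_torque(): the same for the moment, N m.
- arm.current_width(): finger opening in m.
- arm.current_grasp_force(): force on a finger pad.
Only numpy, scipy, OpenCV 4.12 (cv2) and the standard library are available. Lean on these libraries where they do the work, as an engineer would, in place of code of your own. Each camera call takes 0.05 s, during which the arm holds its last target. There are 200 camera calls.

## Working session

There is one attempt and no reset: what is moved stays moved. The work goes in short steps, each a Python script; the robot and the scene stay as the last script left them, time stands still between calls to the robot, and variables do not carry over. Pictures are saved under pics/ and viewed, at most 14 in all, crops included, and the job is handed in when it is done.

```bash
mkdir -p pics; ls
python3 - <<'E'
from rig import arm
import cv2,numpy as np
np.set_printoptions(precision=4,suppress=True)
for n in("top","scene"):
    cv2.imwrite(f"pics/{n}0.png",cv2.resize(arm.snapshot(n)[:,:,::-1],(800,600),interpolation=cv2.INTER_CUBIC))
    c=arm.get_calibration(n);print(n,c)
print(arm.grip_depth,arm.current_tool_rot(),arm.current_t(),arm.current_width())
E
```

```text
pics
top {'intrinsics': array([[381.5332,   0.    , 257.2358],
       [  0.    , 381.5332, 196.0041],
       [  0.    ,   0.    ,   1.    ]]), 'k1': -0.062119744686760014, 'cam_to_world': array([[-0.0141, -0.9967,  0.0794,  0.343 ],
       [-0.9998,  0.0128, -0.0161, -0.0298],
       [ 0.015 , -0.0796, -0.9967,  1.5365],
       [ 0.    ,  0.    ,  0.    ,  1.    ]])}
scene {'intrinsics': array([[399.8317,   0.    , 258.7213],
       [  0.    , 399.8317, 189.7744],
       [  0.    ,   0.    ,   1.    ]]), 'k1': -0.09905448503851266, 'cam_to_world': array([[-0.6353, -0.5304,  0.5613, -0.3273],
       [-0.772 ,  0.4531, -0.4457,  0.5634],
       [-0.0179, -0.7165, -0.6974,  1.0451],
       [ 0.    ,  0.    ,  0.    ,  1.    ]])}
0.0188 [[ 0.9702  0.2424 -0.0002]
 [ 0.2424 -0.9702  0.0011]
 [ 0.0001 -0.0011 -1.    ]] 0.1 0.09112313008720467
```

View pics/top0.png

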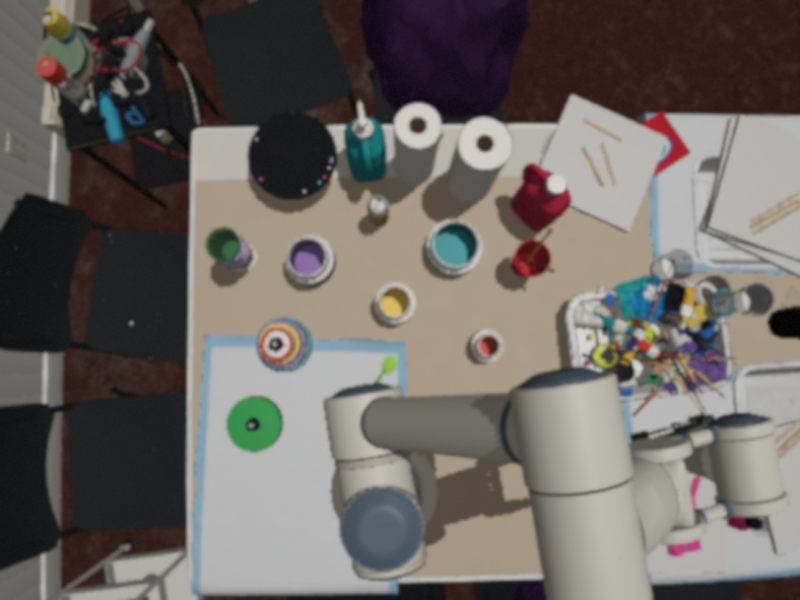

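View pics/scene0.png

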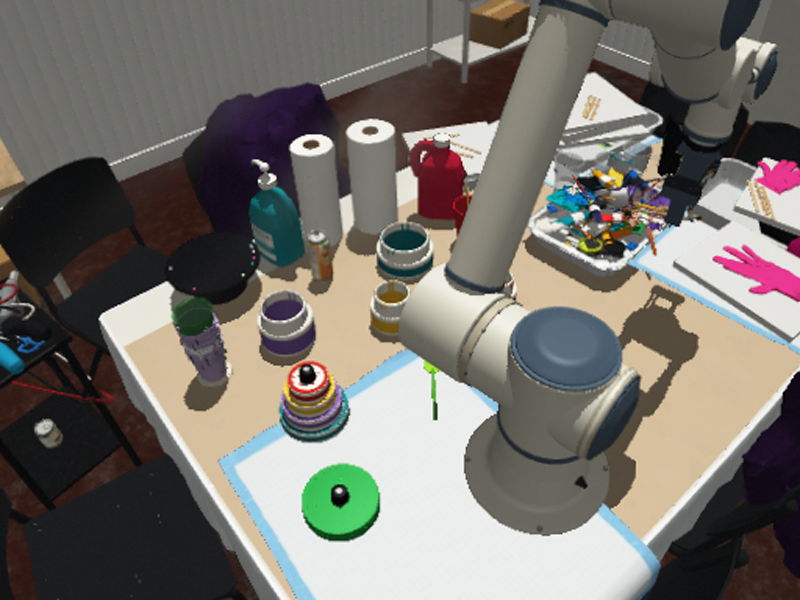

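Candidates for the piled lids: the pile at top-view (277,344), with the red lid on top of the yellow, violet and teal ones, and a green look-alike lid lying alone at (253,424). The pile fits the description, so the green lid stays put. Pots in the top view are teal (454,248), violet (309,260), yellow (394,304) and red (487,346). The cup is at (531,258) and the can at (377,210).

```bash
cat > h.py <<'E'
from rig import arm
import cv2,numpy as np,pickle
np.set_printoptions(precision=4,suppress=True)
def ray(c,u,v):
    K=c["intrinsics"];x=(u-K[0,2])/K[0,0];y=(v-K[1,2])/K[1,1]
    p=cv2.undistortPoints(np.array([[[u,v]]],float),K,np.array([c["k1"],0,0,0.]))[0,0]
    T=c["cam_to_world"];return T[:3,3],T[:3,:3]@np.array([p[0],p[1],1])
def at_z(c,u,v,z):
    o,d=ray(c,u,v);return o+d*(z-o[2])/d[2]
def proj(c,P):
    T=np.linalg.inv(c["cam_to_world"]);P=np.atleast_2d(P)@T[:3,:3].T+T[:3,3]
    return cv2.projectPoints(P.reshape(-1,1,3),np.zeros(3),np.zeros(3),c["intrinsics"],np.array([c["k1"],0,0,0.]))[0][:,0]
def circ(x,y,z,r,n=120):
    a=np.linspace(0,2*np.pi,n,endpoint=False);return np.c_[x+r*np.cos(a),y+r*np.sin(a),0*a+z]
def snap(n):
    c=arm.get_calibration(n);return arm.snapshot(n),c
def R(deg):
    a=np.radians(deg);return np.array([[np.cos(a),np.sin(a),0],[np.sin(a),-np.cos(a),0],[0,0,-1]])
H=dict(teal=.084,violet=.104,yellow=.092,red=.078)   # pot heights
NR=dict(teal=.061,violet=.051,yellow=.041,red=.031)  # neck radii
REST=dict(teal=.058,violet=.078,yellow=.066,red=.052)
E
python3 - <<'E'
from h import *
img,c=snap("top")
px=dict(teal=(454,245),violet=(309,258),yellow=(394,302),red=(487,345))
for k,(u,v) in px.items(): print(k,at_z(c,u*.64,v*.64,H[k]))
print("knob",at_z(c,277*.64,344*.64,.144))
print("cup",at_z(c,531*.64,262*.64,.09),"can",at_z(c,377*.64,205*.64,.134),"glass",at_z(c,225*.64,245*.64,.15))
w=arm.get_calibration("wrist");print(w)
T=w["cam_to_world"];Rt=arm.current_tool_rot();print(Rt.T@(T[:3,3]-arm.current_ee_pos()),Rt.T@T[:3,:3])
for p,a in (((.5,.12,.45),0),((.5,.12,.45),90),((.45,.32,.4),0),((.45,.32,.4),90)):print(p,a,arm.solve_ik(p,R(a)))
E
```

```text
teal [ 0.6089 -0.1841  0.084 ]
violet [0.5775 0.1707 0.104 ]
yellow [ 0.4688 -0.0341  0.092 ]
red [ 0.3613 -0.2606  0.078 ]
knob [0.3695 0.2401 0.144 ]
cup [ 0.5636 -0.373   0.09  ] can [0.6989 0.0038 0.134 ] glass [0.6037 0.3627 0.15  ]
{'intrinsics': array([[292.0329,   0.    , 251.8284],
       [  0.    , 292.0329, 189.4728],
       [  0.    ,   0.    ,   1.    ]]), 'k1': 5.344791400530846e-05, 'cam_to_world': array([[ 0.2432, -0.9387, -0.2444,  0.2207],
       [-0.97  , -0.2356, -0.0602, -0.589 ],
       [-0.0011,  0.2517, -0.9678,  0.3837],
       [ 0.    ,  0.    ,  0.    ,  1.    ]])}
[ 0.0714  0.     -0.1702] [[ 0.0008 -0.9678 -0.2518]
 [ 1.      0.0009  0.    ]
 [ 0.0002 -0.2518  0.9678]]
(0.5, 0.12, 0.45) 0 [  6.8397  10.6888  68.0241  -0.     101.2871  96.8397]
(0.5, 0.12, 0.45) 90 [  6.8397  10.6888  68.0241  -0.     101.2871   6.8397]
(0.45, 0.32, 0.4) 0 [ 29.2207  15.0504  69.4135  -0.      95.536  119.2207]
(0.45, 0.32, 0.4) 90 [29.2207 15.0504 69.4135 -0.     95.536  29.2207]
```

Run:
```python
from h import *
out={}
for i,p in enumerate([(.48,-.08,.42),(.42,.22,.36)]):
    arm.move_to(p,R(90));arm.sleep(.2)
    img,c=snap("wrist");out[i]=(img,c);print(arm.current_t())
    cv2.imwrite(f"pics/w{i}.png",cv2.resize(img[:,:,::-1],(800,600),interpolation=cv2.INTER_CUBIC))
out["top"]=snap("top")
pickle.dump(out,open("s.pkl","wb"))
```

```text
2.7333
4.175
```

View pics/w0.png

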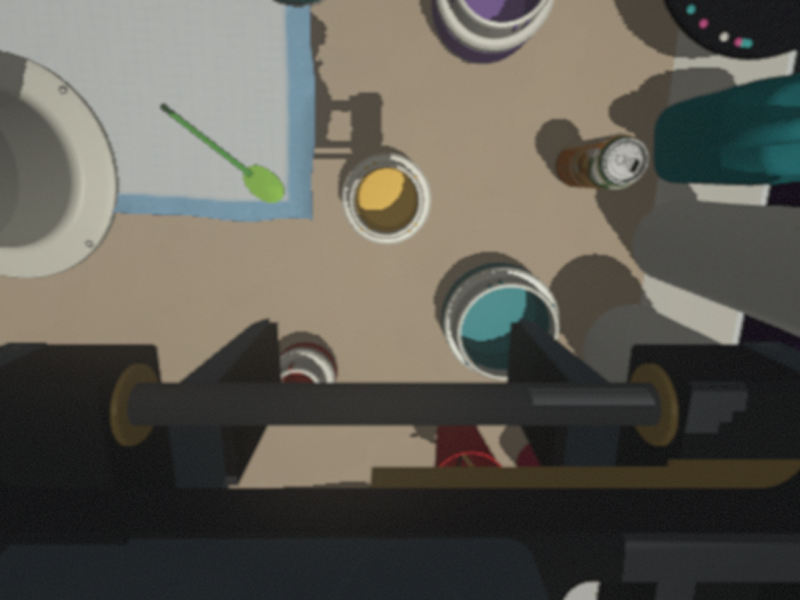

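View pics/w1.png

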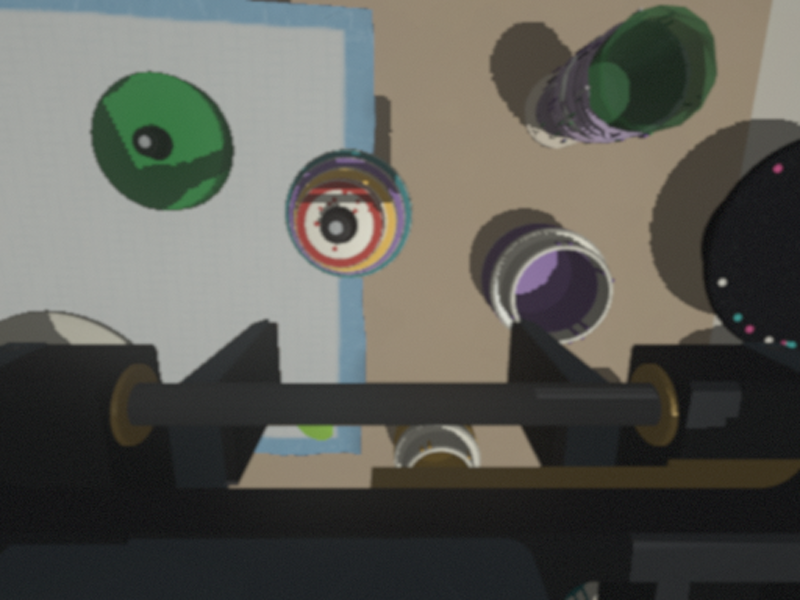

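```bash
cat > ov.py <<'E'
from h import *
def tile(img,c,circs,ctr,w=60,s=6):
    u,v=proj(c,ctr)[0].round().astype(int);u0,v0=max(u-w//2,0),max(v-w//2,0)
    cr=cv2.resize(img[v0:v0+w,u0:u0+w,::-1].copy(),None,fx=s,fy=s,interpolation=cv2.INTER_CUBIC)
    for C,col in circs:
        p=((proj(c,C)-[u0,v0]+.5)*s-.5).round().astype(int)
        for q in p: cv2.circle(cr,tuple(int(t) for t in q),0,col,-1)
    cv2.putText(cr,f"{u0},{v0}",(3,12),0,.4,(0,0,255),1)
    o=np.zeros((w*s,w*s,3),np.uint8);o[:cr.shape[0],:cr.shape[1]]=cr;return o
def pot(k,x,y): return [(circ(x,y,H[k]-.003,NR[k],200),(0,255,0)),(circ(x,y,H[k]-.031,NR[k]+.01,200),(255,0,255))]
E
cat > e.py <<'E'
E0=dict(teal=(.6089,-.1841),violet=(.5775,.1707),yellow=(.4688,-.0341),red=(.3613,-.2606),stack=(.3695,.2401))
E
python3 - <<'E'
from ov import *
from e import E0
S=pickle.load(open("s.pkl","rb"))
st=lambda x,y:[(circ(x,y,.12,.04,200),(0,255,0)),(circ(x,y,0,.07,200),(255,0,255)),(circ(x,y,.144,.014,200),(0,255,0))]
T=[]
for k,i,w in(("yellow",0,66),("teal",0,88),("violet",1,100)):
    x,y=E0[k];T.append(cv2.resize(tile(*S[i],pot(k,x,y),(x,y,H[k]),w,4 if w>70 else 4),(266,266)))
x,y=E0["stack"];B=[cv2.resize(tile(*S[1],st(x,y),(x,y,.1),96,4),(266,266))]
x,y=E0["red"];B.append(cv2.resize(tile(*S["top"],pot("red",x,y),(x,y,.08),36,8),(266,266)))
x,y=E0["stack"];B.append(cv2.resize(tile(*S["top"],st(x,y),(x,y,.08),60,5),(266,266)))
cv2.imwrite("pics/ov0.png",np.vstack([np.hstack(T),np.hstack(B)]))
E
```

```text
(no output)
```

View pics/ov0.png

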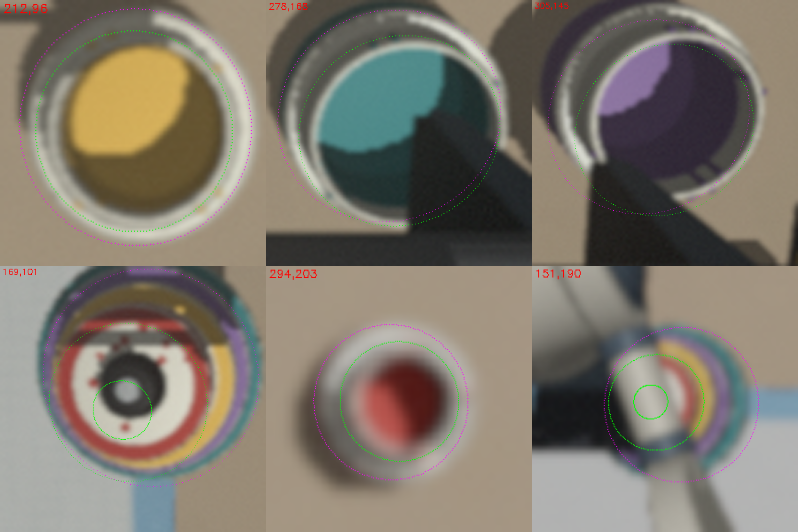

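```bash
cat > fit.py <<'E'
from ov import *
from scipy.ndimage import map_coordinates
from scipy.optimize import minimize
def fit(img,c,x0,circles,rng=.016):
    """circles: (z,r). Maximise mean gradient along the projected circle normals, per-sample clipped."""
    g=cv2.GaussianBlur(cv2.cvtColor(img,cv2.COLOR_RGB2LAB).astype(np.float32),(0,0),.8)
    gx=cv2.Sobel(g,cv2.CV_32F,1,0,ksize=3)/8;gy=cv2.Sobel(g,cv2.CV_32F,0,1,ksize=3)/8
    def score(p):
        s=0
        for z,r in circles:
            q=proj(c,circ(p[0],p[1],z,r,72));t=np.roll(q,-1,0)-np.roll(q,1,0);n=np.c_[t[:,1],-t[:,0]]/np.linalg.norm(t,axis=1)[:,None]
            m=0
            for k in range(3):
                a=map_coordinates(gx[...,k],[q[:,1],q[:,0]],order=1,mode="nearest");b=map_coordinates(gy[...,k],[q[:,1],q[:,0]],order=1,mode="nearest")
                m=m+(a*n[:,0]+b*n[:,1])**2
            s+=np.minimum(np.sqrt(m),12).mean()
        return -s
    G=[(score((x0[0]+a,x0[1]+b)),x0[0]+a,x0[1]+b) for a in np.arange(-rng,rng+1e-6,.002) for b in np.arange(-rng,rng+1e-6,.002)]
    G=min(G);r=minimize(score,G[1:],method="Nelder-Mead",options=dict(initial_simplex=np.array(G[1:])+[[0,0],[.001,0],[0,.001]]))
    return r.x,-r.fun
def potc(k,i): return [(H[k],NR[k]-.003+.001*i),(H[k]-.031,NR[k]+.01)]
E
python3 - <<'E'
from fit import *
from e import E0
S=pickle.load(open("s.pkl","rb"));T=[]
for k,i,w,x0 in(("yellow",0,66,None),("teal",0,88,None),("violet",1,100,(.59,.185)),("red","top",36,None),("red",0,66,None)):
    x0=x0 or E0[k]
    b=max((fit(*S[i],x0,potc(k,j))[::-1]+(j,) for j in range(4)),key=lambda t:t[0]);print(k,i,b)
    print("   top",max((fit(*S["top"],x0,potc(k,j))[::-1]+(j,) for j in range(4)),key=lambda t:t[0]))
    x,y=b[1];T.append(cv2.resize(tile(*S[i],pot(k,x,y),(x,y,H[k]),w,4),(266,266)))
sc=[(.144,.014),(.12,.04),(.09,.05),(.06,.06),(.03,.07)]
p,s=fit(*S[1],(.37,.25),sc);print("stack",p,s);x,y=p
for n in sc: print(n,fit(*S[1],p,[n],.006))
T.append(cv2.resize(tile(*S[1],[(circ(x,y,z,r,200),(0,255,0)) for z,r in sc],(x,y,.1),96,4),(266,266)))
cv2.imwrite("pics/ov1.png",np.vstack([np.hstack(T[:3]),np.hstack(T[3:])]))
E
```

```text
yellow 0 (np.float64(19.25762301530579), array([ 0.4718, -0.0337]), 0)
   top (np.float64(20.58922844766027), array([ 0.4723, -0.0371]), 0)
teal 0 (np.float64(17.531776882702054), array([ 0.614 , -0.1817]), 0)
   top (np.float64(19.86437826057493), array([ 0.5984, -0.1771]), 3)
violet 1 (np.float64(18.921178803807962), array([0.581 , 0.1797]), 0)
   top (np.float64(19.557992957593257), array([0.5798, 0.1741]), 0)
red top (np.float64(19.12973206970303), array([ 0.3563, -0.2487]), 1)
   top (np.float64(19.12973206970303), array([ 0.3563, -0.2487]), 1)
red 0 (np.float64(11.355081992938572), array([ 0.3704, -0.2464]), 0)
   top (np.float64(19.12973206970303), array([ 0.3563, -0.2487]), 1)
stack [0.3736 0.251 ] 46.94474965079453
(0.144, 0.014) (array([0.3736, 0.252 ]), np.float64(12.0))
(0.12, 0.04) (array([0.3744, 0.2501]), np.float64(9.794180697467604))
(0.09, 0.05) (array([0.3755, 0.2502]), np.float64(10.713444666947193))
(0.06, 0.06) (array([0.3687, 0.256 ]), np.float64(10.009522310104423))
(0.03, 0.07) (array([0.3709, 0.2508]), np.float64(10.087609528692042))
```

View pics/ov1.png

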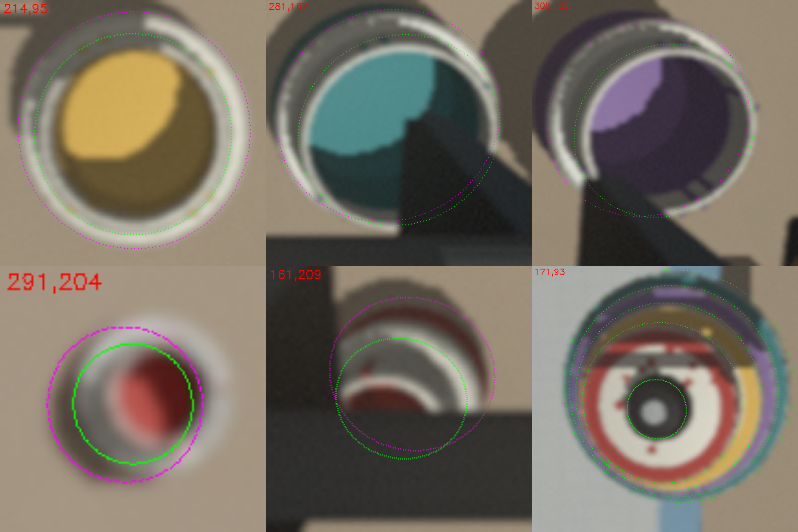

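The pile fit matches its knob at top-lid pixel (400-scale tile 655,408), giving about (0.374, 0.251). The pot fits are only good to a few mm, and the red one is poor. Next I take near-vertical close wrist views of each pot.

Run:
```python
from fit import *
P0=dict(violet=(.581,.180),yellow=(.471,-.034),red=(.363,-.258),teal=(.613,-.181))
out={};T=[]
for k in("teal","red","yellow","violet"):
    x,y=P0[k];arm.move_to((x,y-.09,.27),R(90));arm.sleep(.2);out[k]=snap("wrist")
x,y=.3736,.2515;arm.move_to((x,y-.09,.29),R(90));arm.sleep(.2);out["stack"]=snap("wrist")
print(arm.current_t());pickle.dump(out,open("s2.pkl","wb"))
for k in P0:
    f=[fit(*out[k],P0[k],potc(k,j)) for j in range(4)];[print(k,j,*q) for j,q in enumerate(f)]
    x,y=max(f,key=lambda t:t[1])[0];w=int(2.6*NR[k]*1000*1.0)+40
    T.append(cv2.resize(tile(*out[k],pot(k,x,y)[:1]+[(circ(x,y,H[k],NR[k]-.003,200),(255,255,0))]+pot(k,x,y)[1:],(x,y,H[k]),w,4),(266,266)))
sc=[(.144,.014),(.12,.04),(.09,.05),(.06,.06),(.03,.07)]
p,s=fit(*out["stack"],(.3736,.251),sc,.008)
for n in sc: print(n,fit(*out["stack"],p,[n],.006))
print("stack",p,s);x,y=p
T.append(cv2.resize(tile(*out["stack"],[(circ(x,y,z,r,200),(0,255,0)) for z,r in sc],(x,y,.1),180,4),(266,266)));T.append(T[0]*0)
cv2.imwrite("pics/ov2.png",np.vstack([np.hstack(T[:3]),np.hstack(T[3:])]))
```

```text
11.2417
violet 0 [0.5816 0.1786] 15.237372247054779
violet 1 [0.5811 0.1788] 14.599983214013001
violet 2 [0.5826 0.178 ] 14.236396337593316
violet 3 [0.583  0.1783] 13.97279148148493
yellow 0 [ 0.4694 -0.0346] 15.743950168477195
yellow 1 [ 0.4697 -0.0347] 15.880137332840697
yellow 2 [ 0.4724 -0.0344] 15.288965085779727
yellow 3 [ 0.4717 -0.0345] 15.878133384398883
red 0 [ 0.3619 -0.2613] 16.648265061331223
red 1 [ 0.3608 -0.2638] 16.332510240828015
red 2 [ 0.3612 -0.2638] 17.18049113313024
red 3 [ 0.3615 -0.2638] 17.245779316446054
teal 0 [ 0.6119 -0.1847] 15.730376109386484
teal 1 [ 0.6111 -0.1854] 15.013383468414586
teal 2 [ 0.6156 -0.1831] 14.170109447288993
teal 3 [ 0.6156 -0.1851] 14.264796525428942
(0.144, 0.014) (array([0.3724, 0.2484]), np.float64(11.118411290384762))
(0.12, 0.04) (array([0.3688, 0.2502]), np.float64(9.916804889694593))
(0.09, 0.05) (array([0.3745, 0.2496]), np.float64(11.081789911113203))
(0.06, 0.06) (array([0.3662, 0.2517]), np.float64(10.284812746798096))
(0.03, 0.07) (array([0.3704, 0.2502]), np.float64(9.838259781595967))
stack [0.3706 0.2504] 43.714449367253636
```

View pics/ov2.png

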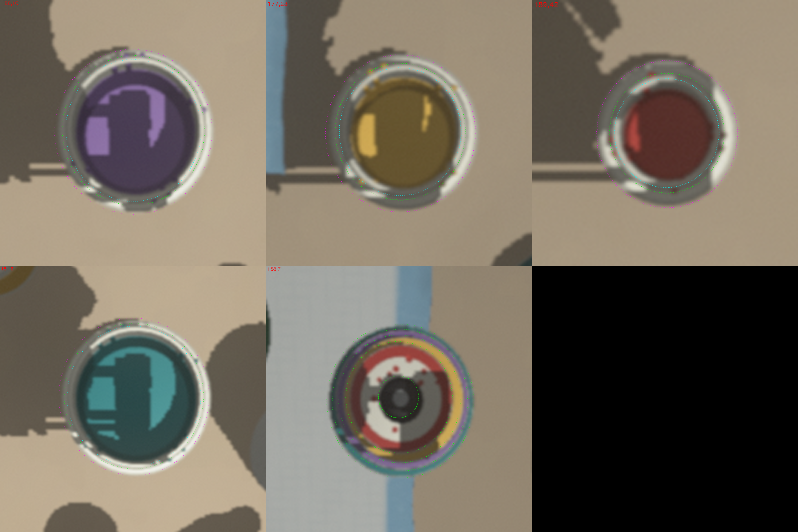

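Close views show all four pots well matched by the overlays, and the pile lies near (0.372, 0.249). The top lid has a red band, so the choice holds. I place the red lid first.

```bash
cat > go.py <<'E'
from fit import *
POT=dict(violet=(.5818,.1785),yellow=(.470,-.0345),red=(.3615,-.2625),teal=(.612,-.1845))
LV=dict(red=.09,yellow=.06,violet=.03,teal=0.)
def pick(k,x,y):
    z=LV[k]+.033
    arm.move_to((x,y,z+.06),R(90));arm.grip(.06);arm.move_l((x,y,z),feed=.12)
    f0=arm.current_force();arm.grip(.0);print(k,"width",arm.current_width(),"gf",arm.current_grasp_force(),"dF",arm.current_force()-f0)
    arm.move_l((x,y,z+.015),feed=.06);arm.move_l((x,y,max(z+.08,.2)),feed=.25)
    print("lifted F",arm.current_force(),arm.current_width())
def place(k,dx=0,dy=0,zs=None):
    x,y=POT[k];x+=dx;y+=dy;zf=REST[k]+.033
    arm.move_to((x,y,max(zf+.08,.2)),R(90));arm.move_l((x,y,zf+.04),feed=.25);arm.sleep(.1);f0=arm.current_force()
    for z in np.arange(.032,-.0001,-.004):
        arm.move_l((x,y,zf+z),feed=.06);f=arm.current_force()-f0
        if np.abs(f).max()>2: print(f"z+{z:.3f}",f,arm.current_torque())
        if f[2]>12 : print("STOP");return False
    return True
def release():
    p=arm.current_ee_pos();arm.grip(.06);arm.move_l((p[0],p[1],p[2]+.06),feed=.15);print("t",arm.current_t())
E
python3 - <<'E'
from go import *
pick("red",.372,.249)
img,c=snap("wrist");cv2.imwrite("pics/r1.png",img[:,:,::-1])
print(place("red"),arm.current_t(),arm.current_ee_pos())
E
```

```text
red width 0.027159838877546114 gf 29.999246299266815 dF [ 0.1616 -0.609   2.5201]
lifted F [-0.0102 -0.0602 -0.4131] 0.02763391923917863
z+0.008 [ 0.482   0.335  -2.7552] [-0.0571 -0.1286 -0.0008]
z+0.000 [-1.37    0.9111 10.5574] [0.0857 0.1184 0.0383]
True 19.3 [ 0.3618 -0.2628  0.0852]
```

Run:
```python
from go import *
release()
x,y=POT["red"];arm.move_to((x,y-.02,.24),R(90));A=snap("wrist")
x,y=.372,.249;arm.move_to((x,y-.09,.27),R(90));arm.sleep(.2);B=snap("wrist");C=snap("scene");D=snap("top")
pickle.dump((A,B,C,D),open("s3.pkl","wb"))
sc=[(.114,.014),(.09,.05),(.06,.06),(.03,.07)]
for n in sc: print(n,fit(*B,(x,y),[n],.008))
p,_=fit(*B,(x,y),sc,.008);print(p,fit(*B,(x,y),sc[:2],.008),arm.current_t())
px,py=POT["red"];z=.052
t0=tile(*A,[(circ(px,py,z+.03,.04,200),(0,255,0)),(circ(px,py,z+.054,.014,200),(0,255,0))],(px,py,z),160,4)
t1=tile(*B,[(circ(*p,z,r,200),(0,255,0)) for z,r in sc],(*p,.1),160,4)
t2=tile(*C,[],(px,py,.06),60,6);t3=tile(*D,[],(px,py,.06),60,6)
q=lambda t:cv2.resize(t,(300,300))
cv2.imwrite("pics/r2.png",np.vstack([np.hstack([q(t0),q(t1)]),np.hstack([q(t2),q(t3)])]))
```

```text
t 20.5167
(0.114, 0.014) (array([0.374 , 0.2482]), np.float64(10.939031766344096))
(0.09, 0.05) (array([0.3743, 0.2497]), np.float64(10.772896870425017))
(0.06, 0.06) (array([0.366 , 0.2503]), np.float64(10.724674770307484))
(0.03, 0.07) (array([0.3706, 0.2502]), np.float64(9.86213199480445))
[0.374  0.2486] (array([0.374 , 0.2486]), np.float64(20.37848039160741)) 23.0167
```

View pics/r2.png

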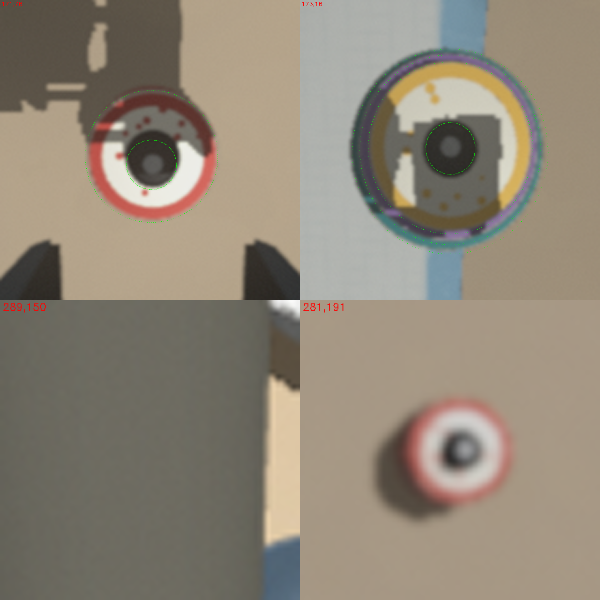

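The red lid (tile at 152,155) lines up with its predicted seated outline. The yellow lid is now on top of the pile, with its knob at (0.374, 0.248).

```bash
cat > step.py <<'E'
from go import *
import sys
def run(k,x,y,nxt,sc):
    pick(k,x,y)
    if not place(k): print("not seated",arm.current_ee_pos());return
    print("ee",arm.current_ee_pos());release()
    px,py=POT[k];arm.move_to((px,py-.02,REST[k]+.20),R(90));arm.sleep(.1);A=snap("wrist")
    z=REST[k];r=NR[k]+.009
    print("placed",fit(*A,(px,py),[(z+.03,r),(z+.054,.014)],.01))
    T=[tile(*A,[(circ(px,py,z+.03,r,200),(0,255,0)),(circ(px,py,z+.054,.014,200),(0,255,0))],(px,py,z),190,3)]
    if nxt:
        x,y=nxt;arm.move_to((x,y-.09,.25),R(90));arm.sleep(.2);B=snap("wrist")
        for n in sc: print(n,fit(*B,nxt,[n],.008))
        p,_=fit(*B,nxt,sc,.008);p1,_=fit(*B,nxt,sc[:2],.008);print(p,p1)
        T.append(tile(*B,[(circ(*p1,z,r,200),(0,255,0)) for z,r in sc],(*p1,.05),190,3))
    print("t",arm.current_t())
    cv2.imwrite(f"pics/{k}.png",cv2.resize(np.hstack(T),(400*len(T),400)))
E
python3 -c "
from step import *
run('yellow',.374,.2485,(.371,.250),[(.084,.014),(.06,.06),(.03,.07)])"
```

```text
yellow width 0.02705013659879396 gf 29.999608397483826 dF [ 1.1791 -0.0983  0.7876]
lifted F [-1.0335 -0.1022 -1.1718] 0.027336135660823675
z+0.000 [-0.7836  0.1458 10.7021] [-0.0033  0.0454 -0.0169]
ee [ 0.4705 -0.0346  0.0992]
t 31.1833
placed (array([ 0.4709, -0.03  ]), np.float64(18.39898121677526))
(0.084, 0.014) (array([0.3726, 0.2494]), np.float64(10.805414801261227))
(0.06, 0.06) (array([0.3703, 0.2521]), np.float64(9.800663499750828))
(0.03, 0.07) (array([0.3705, 0.2501]), np.float64(9.688186044213742))
[0.3705 0.2501] [0.3707 0.2514]
t 33.0333
```

View pics/yellow.png

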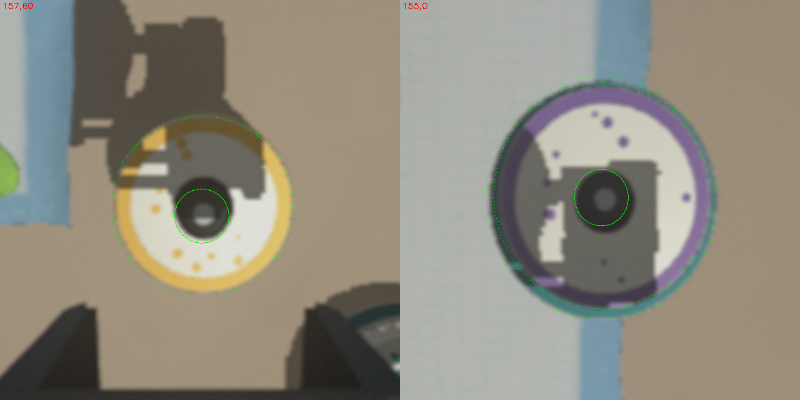

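The yellow lid is seated: its outline in the left tile, centred at (203,204), matches the prediction. The violet lid is now on top, with its knob at (604,199) in the right tile, i.e. (0.3725, 0.2495).

```bash
python3 -c "
from step import *
run('violet',.3725,.2495,(.3705,.250),[(.054,.014),(.03,.07)])"
```

```text
violet width 0.027376532639389068 gf 30.00033348798752 dF [0.6244 0.4904 1.8541]
lifted F [-0.572   0.1153 -0.9752] 0.027240355478150523
z+0.000 [1.1569 0.5997 4.5205] [-0.0549 -0.106   0.0096]
ee [0.5823 0.1786 0.1113]
t 41.0417
placed (array([0.5826, 0.1832]), np.float64(18.583669501045012))
(0.054, 0.014) (array([0.3715, 0.2493]), np.float64(10.28370878227383))
(0.03, 0.07) (array([0.3705, 0.2501]), np.float64(9.878505864935692))
[0.3714 0.2493] [0.3714 0.2493]
t 42.8083
```

View pics/violet.png

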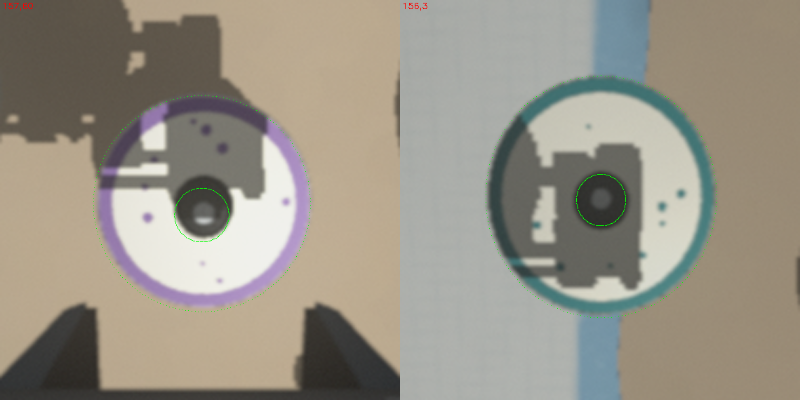

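The violet lid is seated. The teal lid's knob is at (601,200) in the right tile, i.e. (0.371, 0.2495).

```bash
python3 -c "
from step import *
run('teal',.371,.2495,None,[])
arm.move_to((.45,.28,.4),R(90));arm.sleep(.5)
a=snap('top')[0];b=snap('scene')[0]
arm.move_joints([-81.446,28.281,77.091,0,74.628,-5.472]) if 0 else None
cv2.imwrite('pics/f.png',np.hstack([cv2.resize(a[110:270,120:380,::-1],(400,246),interpolation=2),cv2.resize(b[110:290,130:390,::-1],(400,246),interpolation=2)]))
t=cv2.imread('pics/teal.png');f=cv2.imread('pics/f.png');cv2.imwrite('pics/fin.png',np.vstack([f,np.hstack([cv2.resize(t,(350,350)),np.zeros((350,450,3),np.uint8)])]))"
```

```text
teal width 0.02683052861166846 gf 30.000555217266083 dF [0.6916 0.1426 1.8923]
lifted F [-0.6094 -0.3959 -2.0718] 0.027356286080183752
z+0.004 [ 1.3005 -0.3921 -2.0883] [-0.0574 -0.1049 -0.0059]
ee [ 0.6125 -0.1847  0.0912]
t 52.0167
placed (array([ 0.6127, -0.1806]), np.float64(18.582519470896283))
t 52.675
```

View pics/fin.png

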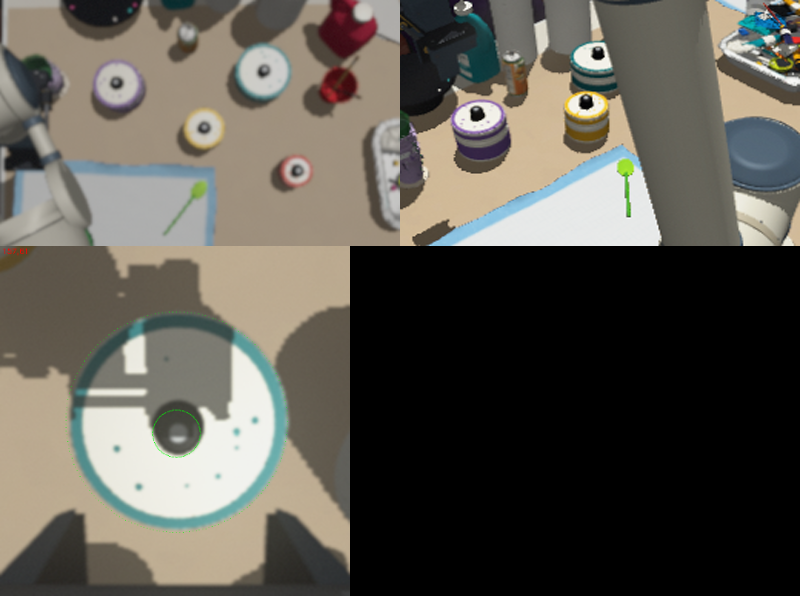

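All four lids sit level on their own pots: violet (117,83), yellow (204,128), teal (264,71) and red (297,170) in the top crop. The cup (340,85) and the can (187,37) are still standing where they were. The arm is clear of everything.

```bash
python3 -c "
from rig import arm
print(arm.current_t(),arm.sign_off())"
```

```text
the job is handed in; nothing more can be done
55.1917 None
```

I put all four lids on their own pots, seated level as far as the camera views and contact forces show, left the cup, can and green look-alike lid alone, and handed the job in at about 55 s of the 109 s allowed.

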